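# Release a serviced SIM gateway from its ratchet holder

## Robot

A 6-joint arm with a two-finger parallel gripper is mounted at the origin on the work surface. World frame = base frame: x ahead of the robot, y to its left, z up, the work surface at z = 0. Lengths are in m, angles in rad, forces in N, time in s.
With the tool pointing down it reaches from about 0.25 to 0.775 m from the base axis. Payload 4 kg.
Tool frame: the origin (TCP) lies on the centre line of the jaws, within the pads' length; the fingertips stand 17 mm ahead of it and the grasp point (between the pads) lies 2 mm behind it; z points along the fingers, y is the line along which they close (so a half turn about z gives the same grasp; the last joint's range is limited). The gripper opens to 94 mm and grips with 3 to 60 N. Pads are 16 mm wide; open, the fingers measure 119 mm over their backs; the gripper's body (75 mm by 177 mm) begins 78 mm behind the grasp point.
Start: joints at [-1.301, 0.087, 1.371, -0, 1.684, -0.103], TCP at [0.2, -0.512, 0.223] pointing down, gripper open.
Joint ranges: [-3.1, 3.1], [-0.76, 2.03], [0.27, 2.55], [-1.08, 4.22], [0.17, 2.65], [-2.57, 2.57]. Speed limits (rad/s): [2.79, 2.79, 3.14, 3.14, 3.14, 3.14].

## Interface

Orientations are given as [roll, pitch, yaw] about the fixed x, y, z axes, in that order (R = Rz(yaw) Ry(pitch) Rx(roll)).
In Python, from bench import robot gives the robot as it stands.
- The arm moves only by the tool servo_tool, never from a script. Its argument "plan" is a list of rows, each a list of 7 numbers: the shift along the tool's x, y, z normalised to -1 to 1, where 1 is 0.1 m, then the turn, a rotation vector about the tool's x, y, z normalised to -1 to 1, where 1 is pi/2 rad, then the finger opening in mm, from 0 to 94. In form: [[x, y, z, ax, ay, az, gripper], ...]. A call has 1 to 12 rows; each row is the pose to reach, as a shift and turn from the pose commanded when the call began, along the tool's axes at that moment; what a row does not reach only later rows make up. A row lasts 1/12 s, in which the tool goes at most 41.7 mm and 7.16 degrees, less where a joint would pass 70% of its speed; a pose out of reach is approached as far as the arm can. A call with a number of a shift or a turn outside -1 to 1 is refused whole. A call with a gripper value outside its range is refused whole. The fingers move at their own pace and stop on an object; the grip force is fixed at half the most. Time passes only in rows, so rows that repeat a pose let the fingers close. It gives the time, the measured TCP pose, the force, the opening and the grip force at its end, in the units of the state.
- robot.get_obs(): the state, without advancing time (a new reading comes with each control period).
- robot.snapshot(name): name is "scene" or "top" or "wrist"; returns the picture (420x560x3 uint8, red, green, blue); there is no depth.
- robot.camera_params(name): a dict with "camera_matrix" (3x3 intrinsics, pixels), "distortion" ([k1, k2, p1, p2, k3] as OpenCV has them; the pictures are not rectified), "rvec" (rotation vector, rad) and "tvec" (3), from world to camera coordinates, as OpenCV has them; the wrist camera has in their place "tool_from_camera" (4x4, takes a point from camera to tool coordinates, whose origin is the TCP and whose axes are the flange's). Camera axes: x right, y down, z forward; pixel columns grow to the right and rows downward; lengths in m; the calibration is good to about 2 mm. A picture is of the moment at which its call begins: read the wrist's pose just before it. camera_params takes no time and is no camera call.
- robot.close_job(): hands the job in; it is judged then, once.
Trained networks look in the newest picture that a camera, given by its name, has taken for a name from the list of things; names that differ only in an ending like _2 or _b are one class to them, and where a whole thing is asked for, a point or a joint stands for the part that bears it (a point fixed in the world has none). Each returns a list of dicts, best first, with "conf" (0 to 1); they miss things now and then, are a little off and sometimes report something else, mostly with a low value. They report only what shows in the picture. A call takes as long as a camera call.
- robot.find_in(thing, camera): "extent" ([centre column, centre row, width, height] in pixels, round what is visible of it).
The state is a dict: "time": time; "joint_positions": joint angles; "qvel": joint speeds; "joint_torque": joint torques, N m; "tool_pos": TCP position; "ee_rot": TCP orientation; "wrist_force": force on the tool from outside, world axes, zero at the start; "wrist_torque": the same for the moment, N m; "width": finger opening in m; "finger_force": force on a finger pad.
Only numpy, scipy, OpenCV 4.12 (cv2) and the standard library are available. Lean on these libraries where they do the work, as an engineer would, in place of code of your own. Each camera call takes 0.05 s, during which the arm holds its last target. There are 200 camera calls.

## Task

The gateway with the pink cards has been serviced: open its holder. Press the orange ratchet release on the sliding jaw down with a fingertip and, keeping it down, push the jaw back along its rails until it is fully home against the end stop; then let go so that the release springs up again. Leave both gateways where they sit, leave the holder of the blue-card gateway closed, and do not disturb the other things on the bench.

Things in the scene. Friction and masses are not known exactly. Their poses are not given: they have to be found in the camera images.
- holder_pink: Service holder (bolted down) of the pink-card gateway: two aluminium rails 370 long, 26 high, 90 between centre lines, a toothed strip between them; fixed jaw at one end, end stop at the other, sliding jaw between. Origin: on the bench, mid-width, 165 from the fixed jaw's face. x axis: along the rails to the end stop = the way the jaw opens, roughly away from the robot (within 0.25 rad); z up.
- release_top_pink (a point): Centre of the top face of the orange release pad on that holder's sliding jaw; moves with it. Pad 36 along the rails, 40 wide, top 64 above the bench when up. Goes straight down 10 against a spring (2.5 N at first, 6 N at the bottom); the ratchet is free from 6 down. Nothing round the pad is higher than 54 but the push wall, and the gateway (67 high), whose edge is 33 away when closed.
- jaw_pink (a joint): Travel of that sliding jaw along the rails, m: 0 closed on the gateway, 0.110 fully back against the end stop. About 3 N of friction while the release is down. With the release up the ratchet (teeth 10 mm apart) blocks it in the opening direction.
- release_pink (a joint): How far the orange release pad of the pink-card gateway's holder is pressed, in m: 0 up, 0.010 at the bottom.
- jaw_back_pink (a point): Middle of the rear face of that sliding jaw, 33.5 above the bench and 38 along the rails from the release pad's centre; it meets the end stop when the jaw is fully back.
- stop_face_pink (a point): Middle of the face of that holder's end stop which the jaw's rear face meets, 33.5 above the bench, 156 along the rails from the holder's origin. The end stop is 40 high.
- gateway_pink: Gateway with pink cards: black box 140 along the rails, 160 wide, 41 high with its cards, loose on the rails between the jaws; a row of eight stiff antennas along the edge at the fixed jaw stands 141 above its underside. Origin: centre of its underside, 26 above the bench; axes as the holder's. About 0.8 kg. Stays where it is.
- holder_blue: The second holder, the same as the first, with the blue-card gateway; the two change places from run to run. Not to be opened.
- jaw_blue (a joint): Travel of the second holder's sliding jaw, m, as for the first; stays closed.
- release_blue (a joint): Press of the second holder's orange release, m, as for the first; not to be pressed.
- gateway_blue: The gateway with blue cards, otherwise like the pink one; stays clamped in the second holder.
- spray_can: Upright spray can, 52 diameter, 150 high. Origin: centre of its underside. Bystander.
- carrier_tray: Small grey open tray with card carriers, 90 x 70 x 30. Origin: centre of its underside. Bystander.
- screwdriver: Red-handled screwdriver lying on the bench. Bystander.
- push_wall_pink (a point): Middle of the upright face of that jaw's push wall, which faces the pad: 20 along the rails from the pad's centre towards the end stop, 76 above the bench. The wall is 60 wide, 12 thick, its top 88 above the bench, and belongs to the sliding jaw: a fingertip holding the pad down pushes the jaw by it.

How it is judged:
By the outcome, as a careful person would: the job done as asked, in the order asked, and still so for the second after the job is handed in, with the robot touching nothing.
It also fails if it takes over 35 s, if anything falls off the work surface, if the arm or the gripper's body presses on something with over 40 N, if the wrist force passes 120 N, or if a joint passes its speed limit or range.

## Working session

There is one attempt and no reset: what is moved stays moved. The work goes in short steps, Python scripts to look and compute and a tool call to move; the robot and the scene stay as the last step left them, time stands still between calls to the robot, and variables do not carry over. Pictures are saved under pics/ and viewed, at most 10 in all, crops included, and the job is handed in when it is done.

Besides the shell and the picture viewer there is one more tool, called as name(argument=value, ...) on one line, values as JSON. servo_tool: Moves the arm, as the interface text tells. Scaled input: -1 to 1 covers 0.1 m each way for a shift and pi/2 rad each way for a turn. Its arguments: {"type":"object","properties":{"plan":{"type":"array","items":{"type":"array","items":{"type":"number"}}}},"required":["plan"]}

```bash
mkdir -p pics
python3 - <<'E'
from bench import robot
import cv2, numpy as np
o=robot.get_obs(); print(o['time'],o['tool_pos'],o['ee_rot'],o['width'])
ims=[]
for c in ("scene","top"):
    im=robot.snapshot(c); cv2.imwrite(f"pics/{c}.png",im[:,:,::-1])
    for t in ("release_top_pink","gateway_pink","gateway_blue","push_wall_pink","holder_pink","spray_can"):
        print(c,t,[(np.round(d['extent']).tolist(),round(d['conf'],2)) for d in robot.find_in(t,c)][:3])
    p=robot.camera_params(c); print({k:np.round(v,3).tolist() for k,v in p.items()})
E
```

```text
0.0 [ 0.20016823 -0.5117273   0.22130291] [-3.13936228e+00 -2.04682538e-04  3.72805307e-01] 0.09394136197885274
scene release_top_pink [([344.0, 217.0, 13.0, 12.0], 0.55)]
scene gateway_pink [([364.0, 195.0, 64.0, 70.0], 0.55)]
scene gateway_blue [([261.0, 157.0, 63.0, 67.0], 0.64), ([185.0, 167.0, 26.0, 11.0], 0.18)]
scene push_wall_pink [([340.0, 223.0, 46.0, 41.0], 0.8)]
scene holder_pink [([322.0, 240.0, 78.0, 67.0], 0.58)]
scene spray_can [([222.0, 239.0, 20.0, 52.0], 0.78), ([246.0, 176.0, 11.0, 13.0], 0.41), ([364.0, 195.0, 70.0, 72.0], 0.27)]
{'camera_matrix': [[396.691, 0.0, 280.902], [0.0, 396.691, 205.488], [0.0, 0.0, 1.0]], 'distortion': [-0.046, 0.0, 0.0, 0.0, 0.0], 'rvec': [1.151, 2.308, -1.017], 'tvec': [0.333, -0.262, 1.6]}
top release_top_pink [([213.0, 248.0, 17.0, 15.0], 0.78)]
top gateway_pink [([202.0, 290.0, 82.0, 78.0], 0.55)]
top gateway_blue [([367.0, 282.0, 72.0, 64.0], 0.95)]
top push_wall_pink [([217.0, 248.0, 52.0, 32.0], 0.56)]
top holder_pink [([219.0, 255.0, 94.0, 155.0], 0.82), ([216.0, 249.0, 50.0, 36.0], 0.7)]
top spray_can [([305.0, 128.0, 28.0, 41.0], 0.79)]
{'camera_matrix': [[433.813, 0.0, 280.438], [0.0, 433.813, 210.213], [0.0, 0.0, 1.0]], 'distortion': [-0.137, 0.0, 0.0, 0.0, 0.0], 'rvec': [2.181, -2.163, 0.099], 'tvec': [0.017, 0.592, 1.049]}
```

View pics/top.png

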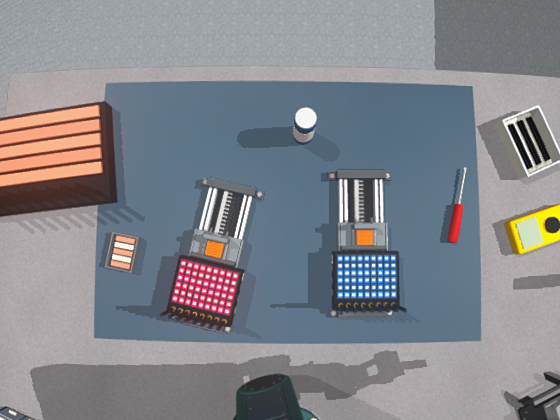

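View pics/scene.png

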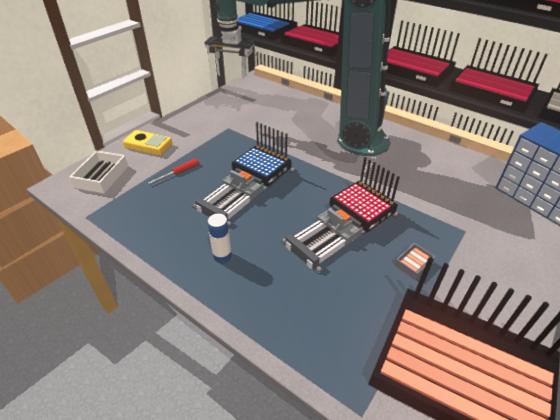

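Pink cards are in the left holder: in the top view its orange pad is at about (214,249), and the detections agree. The end stop runs from (203,183) to (262,195).

```bash
cat > h.py <<'E'
from bench import robot
import cv2, numpy as np
from scipy.spatial.transform import Rotation as Rn
def ray(c,uv,z,pose=None):
    p=robot.camera_params(c)
    n=cv2.undistortPoints(np.array([[uv]],float),np.array(p["camera_matrix"]),np.array(p["distortion"]))[0,0]
    d=np.array([*n,1.])
    if pose is None:
        R=cv2.Rodrigues(np.array(p["rvec"],float))[0]; o=-R.T@np.array(p["tvec"]).ravel(); d=R.T@d
    else:
        T=np.array(p["tool_from_camera"]); Rt=Rn.from_euler('xyz',pose[1]).as_matrix()
        o=Rt@T[:3,3]+pose[0]; d=Rt@T[:3,:3]@d
    return o+d*(z-o[2])/d[2]
def orange(im):
    h=cv2.cvtColor(im,cv2.COLOR_RGB2HSV)
    m=cv2.inRange(h,(8,170,120),(20,255,255))
    n,l,s,c=cv2.connectedComponentsWithStats(m)
    return [(s[i].tolist(),c[i].round(1).tolist()) for i in range(1,n) if s[i,4]>60],l
E
python3 - <<'E'
from h import *
for c in("top","scene"):
    im=cv2.imread(f"pics/{c}.png")[:,:,::-1].copy()
    for s,cc in orange(im)[0]: print(c,s,cc,ray(c,cc,.064).round(4))
for uv in [(203,181),(262,192)]: print(ray("top",uv,.04).round(4))
for uv in [(175,257),(245,268)]: print(ray("top",uv,.067).round(4))
im=cv2.imread("pics/top.png")[150:340,150:290]; cv2.imwrite("pics/c.png",cv2.resize(im,None,fx=3,fy=3,interpolation=2))
print(robot.camera_params("wrist"))
E
```

```text
top [356, 230, 17, 15, 240] [364.4, 237.0] [ 0.5251 -0.1801  0.064 ]
top [205, 241, 19, 17, 245] [213.9, 248.9] [0.4939 0.1798 0.064 ]
[0.6616 0.2146 0.04  ]
[0.635  0.0675 0.04  ]
[0.4733 0.2728 0.067 ]
[0.4495 0.1044 0.067 ]
{'camera_matrix': array([[361.66270766,   0.        , 277.28271252],
       [  0.        , 361.66270766, 213.45344715],
       [  0.        ,   0.        ,   1.        ]]), 'distortion': array([-0.09597073,  0.        ,  0.        ,  0.        ,  0.        ]), 'tool_from_camera': array([[-4.89000325e-04, -9.73551423e-01, -2.28467477e-01,
         6.60406989e-02],
       [ 9.99999880e-01, -4.80894157e-04, -9.11511624e-05,
        -7.58584247e-04],
       [-2.11283308e-05, -2.28467494e-01,  9.73551541e-01,
        -1.62212873e-01],
       [ 0.00000000e+00,  0.00000000e+00,  0.00000000e+00,
         1.00000000e+00]])}
```

View pics/c.png

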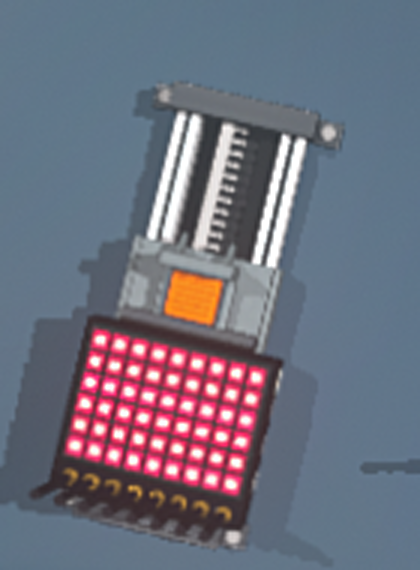

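servo_tool(plan=[[0.2, -0.2, -0.1, 0, 0, 0, 50], [0.45, -0.45, -0.2, 0, 0, 0, 20], [0.7, -0.7, -0.3, 0, 0, 0, 0], [1, -1, -0.3, 0, 0, 0, 0]])

```text
time: 1.03
tool_pos: [0.2571, -0.3835, 0.2545]
ee_rot: [3.138, -0.0, 0.371]
wrist_force: [0.9, -0.4, 0.9]
width: 0.0706
finger_force: 0.0
```

servo_tool(plan=[[0.25, -0.25, 0, 0, 0, 0, 0], [0.5, -0.5, 0, 0, 0, 0, 0], [0.75, -0.75, 0, 0, 0, 0, 0], [1, -1, 0, 0, 0, 0, 0]])

```text
time: 1.37
tool_pos: [0.3137, -0.2522, 0.2528]
ee_rot: [3.141, -0.001, 0.372]
wrist_force: [1.5, -0.1, 0.8]
width: 0.0442
finger_force: 0.0
```

servo_tool(plan=[[0.25, -0.25, 0, 0, 0, 0, 0], [0.5, -0.5, 0, 0, 0, 0, 0], [0.75, -0.75, 0, 0, 0, 0, 0], [1, -1, 0, 0, 0, 0, 0]])

```text
time: 1.7
tool_pos: [0.3704, -0.1226, 0.2528]
ee_rot: [3.141, -0.001, 0.373]
wrist_force: [0.8, -0.4, -0.6]
width: 0.0175
finger_force: 0.0
```

servo_tool(plan=[[0.25, -0.25, 0, 0, 0, 0, 0], [0.5, -0.5, 0, 0, 0, 0, 0], [0.75, -0.75, 0, 0, 0, 0, 0], [1, -1, 0, 0, 0, 0, 0]])

```text
time: 2.03
tool_pos: [0.4272, 0.0071, 0.2529]
ee_rot: [3.141, -0.001, 0.373]
wrist_force: [0.9, -0.0, 0.4]
width: 0.0003
finger_force: 0.0
```

servo_tool(plan=[[0.25, -0.25, 0, 0, 0, 0.05, 0], [0.5, -0.5, 0, 0, 0, 0.12, 0], [0.75, -0.75, 0, 0, 0, 0.19, 0], [1, -1, 0, 0, 0, 0.26, 0], [1, -1, 0, 0, 0, 0.34, 0], [1, -1, 0, 0, 0, 0.34, 0]])

```text
time: 2.53
tool_pos: [0.4837, 0.1365, 0.2518]
ee_rot: [3.141, 0.001, -0.16]
wrist_force: [0.6, -0.2, -0.6]
width: 0.0004
finger_force: 0.0
```

Run:
```python
from h import *
o=robot.get_obs(); P=(o['tool_pos'],o['ee_rot'])
im=robot.snapshot("wrist"); cv2.imwrite("pics/w1.png",im[:,:,::-1])
cs,l=orange(im)
for s,cc in cs: print(s,cc,ray("wrist",cc,.064,P).round(4))
print(robot.find_in("release_top_pink","wrist"),robot.find_in("push_wall_pink","wrist"))
```

```text
[{'extent': [235.9, 193.6, 45.5, 42.2], 'conf': 0.9}] [{'extent': [237.5, 182.8, 119.0, 83.3], 'conf': 0.88}, {'extent': [226.7, 302.2, 175.3, 177.1], 'conf': 0.25}]
```

View pics/w1.png

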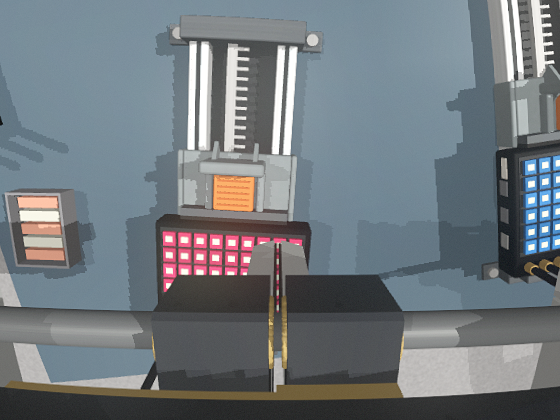

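Wrist view: pink pad centred at about (234,194), push wall just behind it at row 168, end stop at top (row ~18–42), gripper closed and still over the cards.

Run:
```python
from h import *
o=robot.get_obs(); P=(o['tool_pos'],o['ee_rot']); print(P)
w=lambda uv,z: ray("wrist",uv,z,P)
for uv in [(234,193.5),(236,193.6)]: print(w(uv,.064).round(4))
for a,b,z in [((181,17),(307,20),.04),((165,217),(310,224),.067),((181,40),(307,45),.04),((200,174),(265,177),.088)]:
    A,B=w(a,z),w(b,z); d=B-A; print(A.round(4),B.round(4),((A+B)/2).round(4),np.linalg.norm(d).round(4),np.arctan2(d[1],d[0])+np.pi/2)
A,B=w((190,42),.026),w((188,150),.026);C,D=w((293,45),.026),w((280.,150),.026)
for p,q in((A,B),(C,D)):
    d=p-q; print(np.arctan2(d[1],d[0]))
```

```text
(array([0.48342879, 0.13431226, 0.25256681]), array([ 3.14122064e+00, -1.80844946e-04, -1.59154958e-01]))
[0.4938 0.1766 0.064 ]
[0.4934 0.1746 0.064 ]
[0.6711 0.2001 0.04  ] [0.6476 0.0794 0.04  ] [0.6593 0.1397 0.04  ] 0.123 -0.19281656244552603
[0.4821 0.2489 0.067 ] [0.452  0.1071 0.067 ] [0.467 0.178 0.067] 0.1449 -0.20906431861050723
[0.6497 0.2042 0.04  ] [0.6242 0.0829 0.04  ] [0.637  0.1435 0.04  ] 0.124 -0.20666056620083362
[0.5202 0.2003 0.088 ] [0.508  0.1424 0.088 ] [0.5141 0.1714 0.088 ] 0.0592 -0.20849383880487027
-0.2184072458571845
-0.2818927650995436
```

servo_tool(plan=[[0.03, -0.22, 0, 0, 0, 0.015, 0], [0.06, -0.44, 0, 0, 0, 0.029, 0], [0.06, -0.44, -0.0, 0, 0, 0.029, 0], [0.06, -0.44, 0.25, 0, 0, 0.029, 0], [0.06, -0.44, 0.5, 0, 0, 0.029, 0], [0.06, -0.44, 0.75, 0, 0, 0.029, 0], [0.06, -0.44, 0.9, 0, 0, 0.029, 0], [0.06, -0.44, 1.0, 0, 0, 0.029, 0], [0.06, -0.44, 1.0, 0, 0, 0.029, 0]])

```text
time: 3.43
tool_pos: [0.495, 0.1757, 0.1501]
ee_rot: [3.139, 0.004, -0.207]
wrist_force: [-0.4, 0.2, 0.9]
width: 0.0005
finger_force: 0.0
```

Run:
```python
from h import *
o=robot.get_obs(); P=(o['tool_pos'],o['ee_rot']); print(P)
im=robot.snapshot("wrist"); cv2.imwrite("pics/w2.png",im[:,:,::-1])
print(robot.find_in("release_top_pink","wrist"),robot.find_in("push_wall_pink","wrist"))
```

```text
(array([0.49504086, 0.17571563, 0.15007683]), array([ 3.13917393,  0.00406774, -0.20724922]))
[{'extent': [275.6, 227.4, 58.5, 49.7], 'conf': 0.92}] [{'extent': [273.9, 207.8, 161.9, 107.7], 'conf': 0.72}]
```

View pics/w2.png

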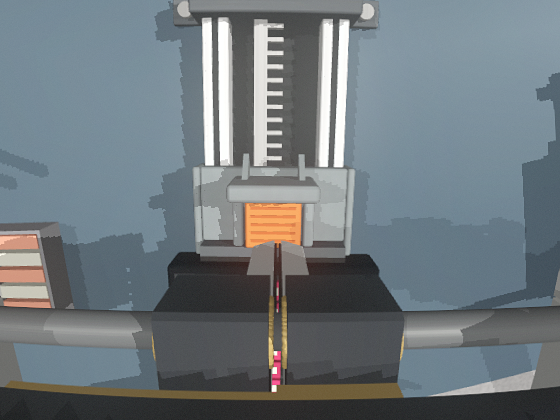

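The view is squared up on the holder: pad columns 247–301 with its near edge at row 248, wall top edge at rows 180–200, and fingertips at (277,243).

Run:
```python
from h import *
o=robot.get_obs(); P=(o['tool_pos'],o['ee_rot']); R=Rn.from_euler('xyz',P[1]).as_matrix()
for uv,z in [((274,248),.064),((274,225.5),.064),((247,240),.064),((301,240),.064),((273,203),.076),((273,180),.088),((273,200),.088)]: print(uv,z,(R.T@(ray("wrist",uv,z,P)-P[0])*1000).round(1))
for a,b in [((205,20),(205,165)),((347,20),(347,165)),]:
    d=ray("wrist",b,.026,P)-ray("wrist",a,.026,P); print(np.arctan2(-d[1],-d[0]))
```

```text
(274, 248) 0.064 [-19.6  -3.2  90. ]
(274, 225.5) 0.064 [-2.5 -3.2 90. ]
(247, 240) 0.064 [-13.5 -22.9  90. ]
(301, 240) 0.064 [-13.5  16.5  90. ]
(273, 203) 0.076 [16.5 -3.7 78.1]
(273, 180) 0.088 [33.8 -3.5 66.1]
(273, 200) 0.088 [20.9 -3.5 66.1]
-0.23903582754534597
-0.17713483874948482
```

servo_tool(plan=[[0, -0.033, 0.2, 0, 0, 0, 0], [0, -0.033, 0.4, 0, 0, 0, 0], [0, -0.033, 0.6, 0, 0, 0, 0], [0, -0.033, 0.65, 0, 0, 0, 0], [0, -0.033, 0.65, 0, 0, 0, 0]])

```text
time: 4.0
tool_pos: [0.4968, 0.1803, 0.087]
ee_rot: [3.141, 0.001, -0.207]
wrist_force: [1.1, -0.5, -0.6]
width: 0.0005
finger_force: 0.0
```

servo_tool(plan=[[0, 0, 0.03, 0, 0, 0, 0], [0, 0, 0.06, 0, 0, 0, 0], [0, 0, 0.09, 0, 0, 0, 0], [0, 0, 0.11, 0, 0, 0, 0], [0, 0, 0.11, 0, 0, 0, 0], [0, 0, 0.11, 0, 0, 0, 0]])

```text
time: 4.5
tool_pos: [0.4985, 0.1808, 0.0778]
ee_rot: [-3.14, -0.003, -0.207]
wrist_force: [2.6, 1.0, 3.7]
width: 0.0002
finger_force: 1.7
```

servo_tool(plan=[[0, 0, 0.02, 0, 0, 0, 0], [0, 0, 0.04, 0, 0, 0, 0], [0, 0, 0.05, 0, 0, 0, 0], [0, 0, 0.05, 0, 0, 0, 0], [0, 0, 0.05, 0, 0, 0, 0]])

```text
time: 4.92
tool_pos: [0.4984, 0.1808, 0.0723]
ee_rot: [-3.14, -0.003, -0.207]
wrist_force: [3.8, 0.7, 6.4]
width: 0.0004
finger_force: 2.7
```

Run:
```python
from h import *
F=[];T=[]
for i in range(4):
    o=robot.get_obs(); F.append(o['wrist_force']);T.append(o['tool_pos']); robot.snapshot("wrist")
print(np.round(F,2),np.round(T,4))
```

```text
[[3.77 0.71 6.37]
 [3.12 0.57 5.24]
 [3.26 0.73 5.22]
 [3.1  0.45 5.95]] [[0.4984 0.1808 0.0723]
 [0.4984 0.1808 0.0723]
 [0.4984 0.1808 0.0723]
 [0.4984 0.1808 0.0723]]
```

servo_tool(plan=[[0.04, 0, 0, 0, 0, 0, 0], [0.08, 0, 0, 0, 0, 0, 0], [0.12, 0, 0, 0, 0, 0, 0], [0.18, 0, 0, 0, 0, 0, 0], [0.24, 0, 0, 0, 0, 0, 0], [0.3, 0, 0, 0, 0, 0, 0], [0.3, 0, 0, 0, 0, 0, 0]])

```text
time: 5.7
tool_pos: [0.5258, 0.1747, 0.0712]
ee_rot: [3.142, 0.003, -0.207]
wrist_force: [-0.4, 0.1, 6.0]
width: 0.0002
finger_force: 2.8
```

servo_tool(plan=[[0.06, 0, 0, 0, 0, 0, 0], [0.14, 0, 0, 0, 0, 0, 0], [0.22, 0, 0, 0, 0, 0, 0], [0.3, 0, 0, 0, 0, 0, 0], [0.38, 0, 0, 0, 0, 0, 0], [0.46, 0, 0, 0, 0, 0, 0], [0.54, 0, 0, 0, 0, 0, 0], [0.62, 0, 0, 0, 0, 0, 0], [0.68, 0, 0, 0, 0, 0, 0], [0.74, 0, 0, 0, 0, 0, 0], [0.78, 0, 0, 0, 0, 0, 0], [0.78, 0, 0, 0, 0, 0, 0]])

```text
time: 6.7
tool_pos: [0.6018, 0.1579, 0.0712]
ee_rot: [3.14, 0.004, -0.207]
wrist_force: [-0.9, -0.9, 5.5]
width: 0.0003
finger_force: 3.0
```

Run:
```python
from h import *
o=robot.get_obs(); print(o['tool_pos'],o['wrist_force'])
im=robot.snapshot("top"); im=im[:,:,::-1][150:340,150:290]; cv2.imwrite("pics/c2.png",cv2.resize(im,None,fx=3,fy=3,interpolation=2))
im=robot.snapshot("wrist"); cv2.imwrite("pics/w3.png",im[:,:,::-1])
```

```text
[0.60184931 0.15786058 0.07118311] [-0.91947172 -0.9010529   5.52348355]
```

View pics/w3.png

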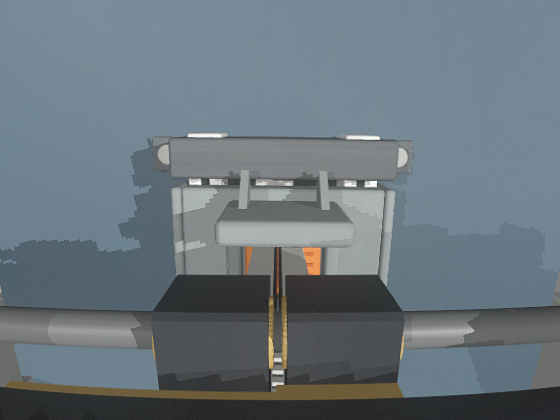

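The jaw follows. In the wrist picture only a narrow gap (rows 179–187) remains to the end stop, so I push on gently until it meets resistance.

servo_tool(plan=[[0.02, 0, 0, 0, 0, 0, 0], [0.04, 0, 0, 0, 0, 0, 0], [0.06, 0, 0, 0, 0, 0, 0], [0.08, 0, 0, 0, 0, 0, 0], [0.08, 0, 0, 0, 0, 0, 0]])

```text
time: 7.22
tool_pos: [0.6077, 0.1567, 0.071]
ee_rot: [3.14, 0.008, -0.207]
wrist_force: [-5.3, -0.8, 7.9]
width: 0.0007
finger_force: 3.9
```

servo_tool(plan=[[0.015, 0, 0, 0, 0, 0, 0], [0.03, 0, 0, 0, 0, 0, 0], [0.03, 0, 0, 0, 0, 0, 0]])

```text
time: 7.47
tool_pos: [0.6103, 0.1564, 0.071]
ee_rot: [3.14, 0.008, -0.206]
wrist_force: [-5.6, 0.2, 8.3]
width: 0.0004
finger_force: 4.0
```

servo_tool(plan=[[0.02, 0, 0, 0, 0, 0, 0], [0.04, 0, 0, 0, 0, 0, 0], [0.04, 0, 0, 0, 0, 0, 0]])

```text
time: 7.72
tool_pos: [0.6131, 0.1559, 0.071]
ee_rot: [3.14, 0.011, -0.206]
wrist_force: [-9.7, 1.7, 10.5]
width: 0.0005
finger_force: 6.8
```

servo_tool(plan=[[0.02, 0, 0, 0, 0, 0, 0], [0.04, 0, 0, 0, 0, 0, 0], [0.04, 0, 0, 0, 0, 0, 0]])

```text
time: 7.97
tool_pos: [0.6132, 0.1559, 0.071]
ee_rot: [3.139, 0.02, -0.206]
wrist_force: [-19.1, 2.8, 14.7]
width: 0.0004
finger_force: 14.4
```

servo_tool(plan=[[-0.03, 0, 0, 0, 0, 0, 0], [-0.05, 0, 0, 0, 0, 0, 0], [-0.05, 0, -0.06, 0, 0, 0, 0], [-0.05, 0, -0.12, 0, 0, 0, 0], [-0.08, 0, -0.2, 0, 0, 0, 0], [-0.14, 0, -0.4, 0, 0, 0, 0], [-0.14, 0, -0.7, 0, 0, 0, 0], [-0.14, 0, -1, 0, 0, 0, 0], [-0.14, 0, -1, 0, 0, 0, 0]])

```text
time: 8.72
tool_pos: [0.6116, 0.1576, 0.1796]
ee_rot: [-3.137, -0.014, -0.207]
wrist_force: [0.7, 0.1, 2.0]
width: 0.0007
finger_force: 0.0
```

servo_tool(plan=[[-0.3, 0, -0.2, 0, 0, 0, 0], [-0.6, 0, -0.5, 0, 0, 0, 0], [-0.9, 0, -0.8, 0, 0, 0, 0], [-0.9, 0, -0.8, 0, 0, 0, 0], [-0.9, 0, -0.8, 0, 0, 0, 0]])

```text
time: 9.13
tool_pos: [0.5203, 0.1763, 0.2548]
ee_rot: [-3.139, -0.007, -0.206]
wrist_force: [0.3, 0.3, -0.1]
width: 0.0007
finger_force: 0.0
```

Run:
```python
from h import *
o=robot.get_obs(); P=(o['tool_pos'],o['ee_rot']); print(P,o['wrist_force'],o['time'])
im=robot.snapshot("wrist"); cv2.imwrite("pics/w4.png",im[:,:,::-1])
```

```text
(array([0.52033517, 0.17628967, 0.25482049]), array([-3.13894425, -0.00719079, -0.20588568])) [ 0.26477405  0.25759062 -0.10368948] 9.1333
```

View pics/w4.png

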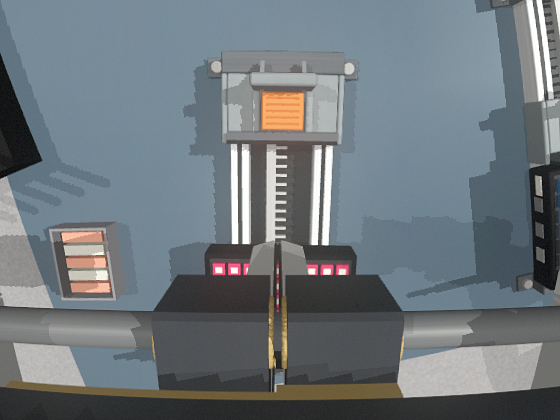

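The jaw now sits against the end stop (jaw rear at row ~73, directly under the stop bar), and the pad is fully visible at (283,111). I'll check the gateway position and pad travel numerically.

Run:
```python
from h import *
o=robot.get_obs(); P=(o['tool_pos'],o['ee_rot'])
w=lambda uv,z: ray("wrist",uv,z,P)
A,B=w((207,247),.067),w((355,248),.067); print("edge",A,B,(A+B)/2, np.linalg.norm(A-B))
c=w((283,111.5),.064); print("pad",c,np.linalg.norm(c[:2]-[.494,.178]))
for z in(.054,.064): print(z,np.linalg.norm(w((261.5,122),z)-w((304.5,122),z)))
im=robot.snapshot("top"); bgr=im[:,:,::-1]
a=cv2.imread("pics/top.png")[150:340,150:420]; b=bgr[150:340,150:420]
cv2.imwrite("pics/cmp.png",cv2.resize(np.hstack([a,b]),None,fx=1.45,fy=1.45,interpolation=2)[:,:800])
cv2.imwrite("pics/cmp.png",cv2.resize(np.vstack([a,b]),None,fx=1.55,fy=1.55,interpolation=2))
```

```text
edge [0.48589141 0.25671773 0.067     ] [0.45399402 0.11008796 0.067     ] [0.46994272 0.18340284 0.067     ] 0.15005909806853457
pad [0.60000781 0.15448155 0.064     ] 0.10858532614982905
0.054 0.041848796070038885
0.064 0.040688628996548286
```

View pics/cmp.png

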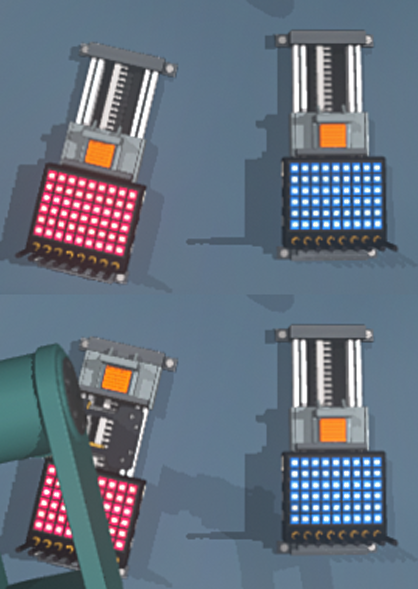

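The top view, before and after, shows the jaw fully back against the stop. The pink gateway and the blue holder have not moved.

```bash
python3 -c "
from bench import robot
print(robot.close_job())"
```

```text
the job is handed in; nothing more can be done
None
```

The pink-card holder is open and the job is handed in: the jaw is against the end stop (it stalled there at about 19 N, measured travel about 109 mm ± 2 mm), the fingertip is off the release and the pad appears up again, and the before/after pictures show both gateways and the blue holder unmoved.

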